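Change over the cell sorter's gate and run the batch

TASK

The gate of the battery-cell sorter feeds one of its two tubs; the batch of three cells waiting in the magazine belongs in the other one. With the fingertips only, press down the raised pad of the red rocker so that the gate rocks over its pivot and stays over; then push the blue tab outward to open the shutter, let all three cells run down into that other tub, and push the tab back in until the shutter is fully shut. Do not touch or pick up the cells, do not grip the tab, and leave the tubs and everything else on the bench where they are.

Things in the scene. Friction and masses are not known exactly. Their poses are not given: they have to be found in the camera images.
- sorter: Fixed sorter. Origin on the bench under its middle; x to its back, y to its left, z up. Base plate 112 x 150 mm, two upright side plates along y (clear in front, grey behind; outsides at x = -31 and 31 mm, 196 mm wide, 108 mm high). Seesaw gate between them; from it a chute runs down to each side and ends over a tub. Nothing stands close in front of it.
- magazine_top (a point): Middle of the magazine, 172 mm high: an upright box over the gate, 62 mm deep (x), 28 mm wide (y), flaring to 38 mm at its mouth, which is 183 mm high. Three AA cells lie in it, one on the other.
- gate (a joint): Seesaw gate and its red rocker, rad, from -0.42 to 0.42, about a level shaft along the sorter's x, 86 mm over the bench. Positive: left pad up, cells run to tub_right. Negative: right pad up, cells run to tub_left. Top-heavy: past 0 it falls to the nearer stop and stays. Starts at either stop. 1 N on a pad rocks it. Its brass disc (32 mm, 36 mm over the shaft, in front) leans to the fed side.
- pad_left (a point): Middle of the top face of the left press pad: black rubber, 22 x 32 mm, on the end of the rocker in front of the sorter, 50 mm in front of and 78 mm to the left of the shaft's middle. The top is about 126 mm above the bench when up and 62 mm when down; it turns with the gate.
- pad_right (a point): The same on the right pad, 78 mm to the right of the middle.
- shutter (a joint): Shutter slide that carries the stack of cells, m: 0 shut, 0.022 fully open, moving along the sorter's +y (outward, to its left). The cells fall when it is past about 0.016. It stays where it is left; about 1.5 N moves it.
- tab (a point): Blue upright tab on the end of the shutter's tongue: 26 mm wide along the sorter's x, 10 mm thick along y, from 111 to 137 mm high. This point: its middle, 131 mm high, 14 mm behind and (shut) 64 mm to the left of the sorter's middle. Between tab and magazine a finger has a gap of 46 mm along y, above the tongue (its top 114 mm high).
- tub_left: Loose clear plastic tub under the left chute, 70 x 100 mm and 45 mm high (walls and floor 2 mm), its middle 131 mm to the left of the sorter's. Origin: centre of its underside, axes as the sorter's.
- tub_right: The same tub under the right chute, 131 mm to the right of the sorter's middle.
- cell_a: AA cell, green and black, 14 mm across, 50 mm long, 24 g, lowest in the magazine at the start. It lies along the sorter's x. Origin on its skin, the underside at the start.
- cell_b: AA cell, green and black, 14 mm across, 50 mm long, 24 g, middle in the magazine at the start. It lies along the sorter's x. Origin on its skin, the underside at the start.
- cell_c: AA cell, green and black, 14 mm across, 50 mm long, 24 g, highest in the magazine at the start. It lies along the sorter's x. Origin on its skin, the underside at the start.
- solder_reel: Reel in a black shell with a yellow and green top, 78 mm across, 26 mm high: leave alone.
- screwdriver: Yellow screwdriver, 151 mm long, lying on the bench: leave alone.
- tape: Roll of black tape, 58 mm across, 19 mm high: leave alone.
- jar: Small clear jar with a red lid, 52 mm across, 56 mm high: leave alone.
- small_jar: Small clear jar with a black lid, 38 mm across, 66 mm high: leave alone.
- flux_bottle: White bottle with a red cap, 52 mm across, 114 mm high: leave alone.
- board: Small green circuit board, 50 x 75 mm, 16 mm high: leave alone.
Not all that is in view belongs to the job. There is more than one size of the sorter; the job needs the larger.

How it is judged (in metres and radians):
On the way, in this order (a step that is already met when the one before it is completed fails the run):
1. the gate is rocked over to its other stop while the shutter is still shut (distance of pad_left from where it was at the start of the episode above 0.036 m and (value of joint gate below -0.37 rad or value of joint gate above 0.37 rad) and value of joint shutter below 0.004 m), for 0.2 s.
2. the shutter is pushed open (value of joint shutter above 0.015 m).
3. all three cells lie in the tub that the gate feeds now (distance of pad_left from where it was at the start of the episode above 0.036 m and ((value of joint gate above 0.37 rad and x of cell_a in the frame of tub_right between -0.034 and 0.034 m and y of cell_a in the frame of tub_right between -0.049 and 0.049 m and z of cell_a in the frame of tub_right between -0.005 and 0.04 m and x of cell_b in the frame of tub_right between -0.034 and 0.034 m and y of cell_b in the frame of tub_right between -0.049 and 0.049 m and z of cell_b in the frame of tub_right between -0.005 and 0.04 m and x of cell_c in the frame of tub_right between -0.034 and 0.034 m and y of cell_c in the frame of tub_right between -0.049 and 0.049 m and z of cell_c in the frame of tub_right between -0.005 and 0.04 m) or (value of joint gate below -0.37 rad and x of cell_a in the frame of tub_left between -0.034 and 0.034 m and y of cell_a in the frame of tub_left between -0.049 and 0.049 m and z of cell_a in the frame of tub_left between -0.005 and 0.04 m and x of cell_b in the frame of tub_left between -0.034 and 0.034 m and y of cell_b in the frame of tub_left between -0.049 and 0.049 m and z of cell_b in the frame of tub_left between -0.005 and 0.04 m and x of cell_c in the frame of tub_left between -0.034 and 0.034 m and y of cell_c in the frame of tub_left between -0.049 and 0.049 m and z of cell_c in the frame of tub_left between -0.005 and 0.04 m))), for 0.2 s.
4. the shutter is pushed shut again (value of joint shutter below 0.0025 m), for 0.2 s.
At the end, for the whole second after the job is handed in: The gate rests at the stop opposite to the one it started from (pad moved over 36 mm, joint past 0.37 rad), all three cells lie at rest inside the tub that it now feeds, the shutter is shut to within 2.5 mm, the tubs stand within 20 mm and the other things within 15 mm of where they stood (all of step 3 and value of joint shutter below 0.0025 m and linear speed of each of cell_a, cell_b, cell_c below 0.05 m/s and distance of each of solder_reel, screwdriver, tape, jar, small_jar, flux_bottle, board from where it was at the start of the episode below 0.015 m and distance of each of tub_left, tub_right from where it was at the start of the episode below 0.02 m); the robot touches nothing.
It fails at once if a finger touches or carries a cell (contact force between any of the arm, the fingers and cell_a above 0.5 N or contact force between any of the arm, the fingers and cell_b above 0.5 N or contact force between any of the arm, the fingers and cell_c above 0.5 N).
It fails at once if a cell is lifted out of the magazine (height (world z) of any of cell_a, cell_b, cell_c above 0.175 m).
It fails at once if the tab is gripped between the fingers (contact force between the fingers and shutter_c2 above 1 N and contact force between the fingers and shutter_c3 above 1 N).
It fails at once if a tub is lifted or shoved away (distance of any of tub_left, tub_right from where it was at the start of the episode above 0.03 m).
It fails at once if a bystander is lifted or knocked away (distance of any of solder_reel, screwdriver, tape, jar, small_jar, flux_bottle, board from where it was at the start of the episode above 0.03 m).
It also fails if it takes over 45 s, if anything falls off the work surface, if the arm or the gripper's body presses on something with over 40 N, if the wrist force passes 120 N, or if a joint passes its speed limit or range.

ROBOT

A 6-joint arm with a two-finger parallel gripper is mounted at the origin on a cart in front of the work surface, level with it; the furniture and walls round the work are solid. World frame = base frame: x ahead of the robot, y to its left, z up, the work surface at z = 0. Lengths are in m, angles in degrees, forces in N, time in s.
With the tool pointing down it reaches from about 0.4 to 0.825 m from the base axis. Payload 7 kg.
Tool frame: the origin (TCP) lies midway between the tips of the shut fingers; the grasp point (between the pads) lies 19 mm behind it; z points along the fingers, y is the line along which they close (so a half turn about z gives the same grasp; the last joint's range is limited). The gripper opens to 88 mm and grips with 3 to 60 N. Pads are 19 mm wide; open, the fingers measure 130 mm over their backs; the gripper's body (78 mm by 193 mm) begins 47 mm behind the grasp point.
Start: joints at [90.991, 20.546, 0.682, 0, -70.136, -16.507], TCP at [0.181, 0.65, 0.227] pointing down, gripper open.
Joint ranges: [-176.03, 176.03], [-82.01, 121.73], [-58.28, 71.71], [-173.87, 95.51], [-174.79, -0.11], [-173.66, 173.66]. Speed limits (degrees/s): [136.94, 136.94, 172.46, 180, 180, 180].

INTERFACE

Orientations are given as [roll, pitch, yaw] about the fixed x, y, z axes, in that order (R = Rz(yaw) Ry(pitch) Rx(roll)).
In Python, from plant import r gives the robot as it stands. The module is installed in compiled form; this text tells all that it offers.
- The arm moves only by the tool play_rows, never from a script. Its argument "rows" is a list of rows, each an object with "slide": the shift along the tool's x, y, z as a fraction of full scale, a list of three; "delta_rot": the turn, a rotation vector about the tool's x, y, z as a fraction of full scale, a list of three; "fingers": the opening, from -1 (shut) to 1 (fully open). In form: [{"slide": [x, y, z], "delta_rot": [rx, ry, rz], "fingers": fingers}, ...]. A call has 1 to 8 rows; each row shifts and turns the commanded pose from where the row before left it, along the tool's axes as they then stand; what a row does not reach is not made up. Full scale, the value 1, is 0.15 m for a shift and 0.08 rad for a turn. A row lasts 1/8 s, in which the tool goes at most 62.5 mm and 10.7 degrees, less where a joint would pass 70% of its speed; a pose out of reach is approached as far as the arm can. A call with a number of a shift or a turn outside -1 to 1 is refused whole. A call with a gripper value outside its range is refused whole. The fingers move at their own pace and stop on an object; "squeeze" is the grip in N (left out, the last holds). Time passes only in rows, so rows that do not move let the fingers close. It gives the time, the measured TCP pose, the force, the opening and the grip force at its end, in the units of the state.
- r.get_state(): the state, without advancing time (a new reading comes with each control period).
- r.capture(name): name is "scene" or "top" or "wrist"; returns a dict with "image" (420x560x3 uint8, blue, green, red), "fx", "fy", "cx", "cy" (pixels), "R" (3x3) and "t" (3): a world point X has camera coordinates R X + t; the wrist camera has in their place "T_tool_cam" (4x4, takes a point from camera to tool coordinates, whose origin is the TCP and whose axes are the flange's). Camera axes: x right, y down, z forward; pixel columns grow to the right and rows downward; lengths in m; the calibration is good to about 2 mm. A picture is of the moment at which its call begins: read the wrist's pose just before it. There is no depth.
- r.close_job(): hands the job in; it is judged then, once.
The state is a dict: "time_s": time; "joints": joint angles; "qd": joint speeds; "joint_torque": joint torques, N m; "tcp_pos": TCP position; "eef_rot": TCP orientation; "contact_force": force on the tool from outside, world axes, zero at the start; "moment": the same for the moment, N m; "gripper_width": finger opening in m; "gripper_force": force on a finger pad.
Only numpy, scipy, OpenCV 4.12 (cv2) and the standard library are available. Lean on these libraries where they do the work, as an engineer would, in place of code of your own. Each camera call takes 0.05 s, during which the arm holds its last target. There are 200 camera calls.

## Working session

There is one attempt and no reset: what is moved stays moved. The work goes in short steps, Python scripts to look and compute and a tool call to move; the robot and the scene stay as the last step left them, time stands still between calls to the robot, and variables do not carry over. Pictures are saved under pics/ and viewed, at most 10 in all, crops included, and the job is handed in when it is done.

Besides the shell and the picture viewer there is one more tool, called after "Call:" in YAML: its name, and indented under it one key for each argument. play_rows: Moves the arm, as the interface text tells. Shift numbers are shares of 0.15 m and turn numbers shares of 0.08 rad, none past 1 either way. Its arguments: {"type":"object","properties":{"rows":{"type":"array"},"squeeze":{"type":"number"}},"required":["rows"]}

```bash
mkdir -p pics; cat > h.py <<'E'
import numpy as np, cv2, pickle
from plant import r
def cap(n,f):
    s=r.get_state(); d=r.capture(n); cv2.imwrite(f'pics/{f}.png',d['image']); d['state']=s; pickle.dump(d,open(f'pics/{f}.pkl','wb')); return d
def load(f): return pickle.load(open(f'pics/{f}.pkl','rb'))
def ray(d,u,v,z):
    R=np.array(d['R']);t=np.array(d['t']);c=-R.T@t
    k=R.T@np.array([(u-d['cx'])/d['fx'],(v-d['cy'])/d['fy'],1]); return c+k*(z-c[2])/k[2]
def proj(d,X):
    p=np.array(d['R'])@X+np.array(d['t']); return p[0]/p[2]*d['fx']+d['cx'],p[1]/p[2]*d['fy']+d['cy']
E
python3 - <<'E'
from h import *
for n in('scene','top'):
    d=cap(n,n+'0'); print(n,d['fx'],-np.array(d['R']).T@d['t'])
print(r.get_state())
E
```

```text
scene 445.49605162954407 [-0.32454806 -0.61675632  0.75939168]
top 444.821968698488 [0.38499642 0.00630268 1.46671942]
{'time_s': 0.1, 'joints': array([ 9.09926532e+01,  2.05861690e+01,  6.38272775e-01, -1.69615428e-02,
       -7.01337217e+01, -1.65064903e+01]), 'qd': array([ 0.0113576 , -0.09116373,  0.09330338,  0.07144529,  0.01368901,
        0.05104154]), 'joint_torque': array([-1.66451970e-03, -5.84162486e+01,  2.93748307e+01,  7.01539770e+00,
        1.01706258e-02, -5.62439550e-05]), 'tcp_pos': array([0.18046138, 0.64998351, 0.22572621]), 'eef_rot': array([ 1.79917215e+02, -7.90298921e-03, -1.55196067e+01]), 'contact_force': array([ 0.07205785, -0.55330813, -0.31844571]), 'moment': array([ 0.02794967, -0.01726127,  0.01044362]), 'gripper_force': 0.0, 'gripper_width': 0.08758531378523973}
```

View pics/scene0.png

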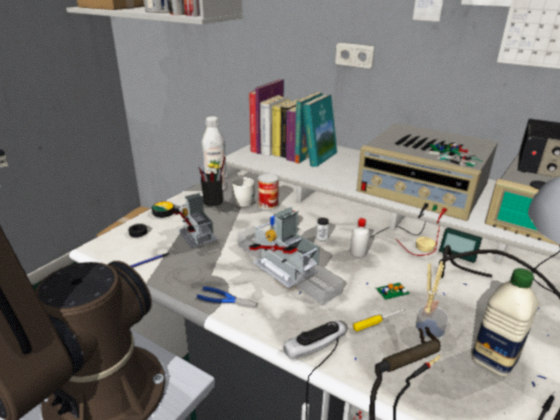

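View pics/top0.png

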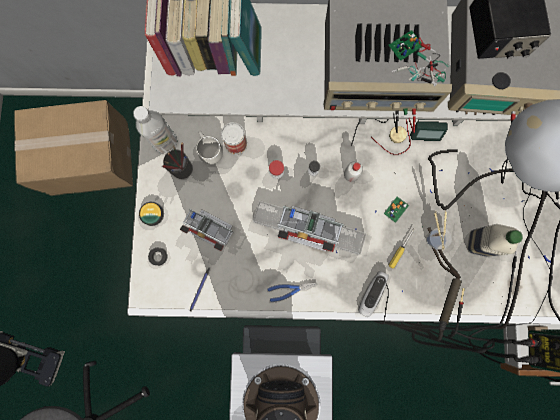

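The top view shows two sorters: a smaller one at about (207,228) and a larger one at about (310,230). In the scene view they are at (197,220) and (285,250). The larger one has its blue tab on the left at about (292,215). I'll check this choice in a close crop.

```bash
python3 - <<'E'
from h import *
a=cv2.imread('pics/top0.png')[190:265,245:375]; b=cv2.imread('pics/scene0.png')[195:305,230:360]
a=cv2.resize(a,(780,450),interpolation=3)[:, :]; 
b=cv2.resize(b,(709,600),interpolation=3)
cv2.imwrite('pics/ca.png',a);cv2.imwrite('pics/cb.png',b)
E
```

```text
(no output)
```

View pics/ca.png

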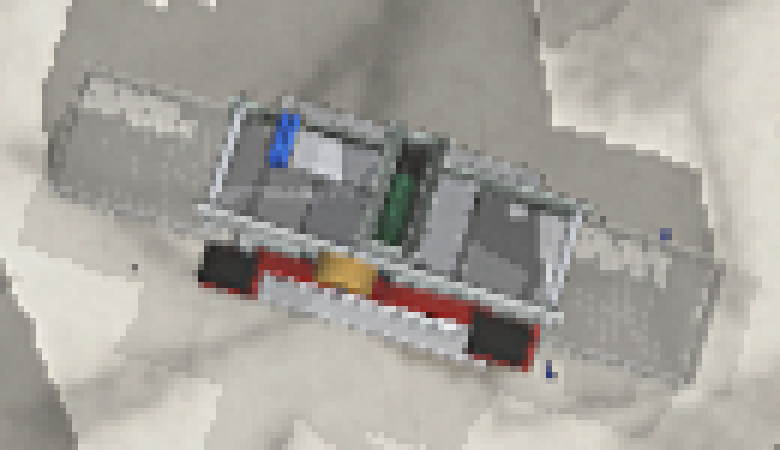

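View pics/cb.png

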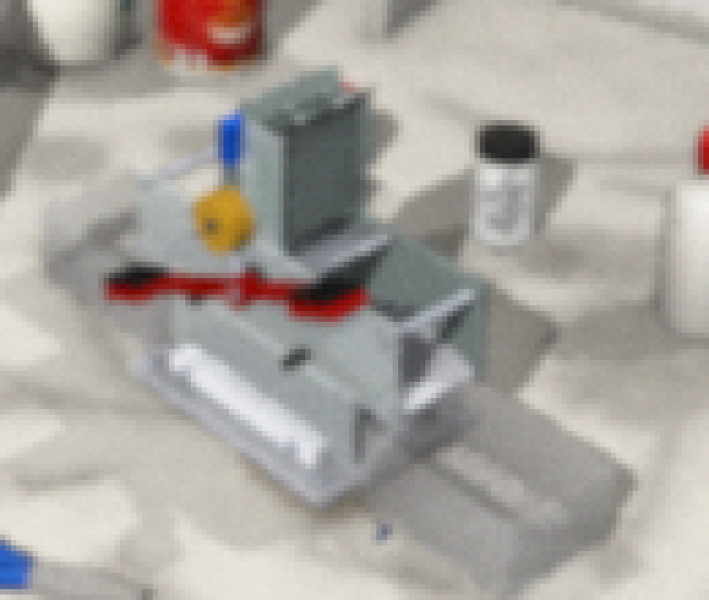

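```bash
python3 - <<'E'
from h import *
d=load('top0'); s=load('scene0')
obs=[(228,268,-.050,.0749,.062),(502,338,-.050,-.0675,.126),(285,138,.014,.064,.137)]
P=np.array([ray(d,245+u/6-.42,190+v/6-.42,z)[:2] for u,v,_,_,z in obs]);L=np.array([o[2:4] for o in obs])
pc,lc=P.mean(0),L.mean(0);H=(L-lc).T@(P-pc)
th=np.arctan2(H[0,1]-H[1,0],H[0,0]+H[1,1]);R=np.array([[np.cos(th),-np.sin(th)],[np.sin(th),np.cos(th)]]);o=pc-R@lc
print('yaw',np.degrees(th),'o',o,'res mm',(P-(L@R.T+o))*1e3,'dist',np.linalg.norm(P[0]-P[1]))
for n,x,y,z in[('padL',-.05,.0749,.062),('padR',-.05,-.0675,.126),('tab',.014,.064,.137),('mag',0,0,.183),('tubL',0,.131,.045),('tubR',0,-.131,.045)]:
    X=np.r_[R@[x,y]+o,z];u,v=proj(d,X);a,b=proj(s,X)
    print(n,X.round(4),'topcrop',round((u-245)*6),round((v-190)*6),'scenecrop',round((a-230)*5.45),round((b-195)*5.45))
# blue centroid in scene: top edge
im=s['image'][195:260,230:300];m=(im[...,0]>120)&(im[...,2]<90);ys,xs=np.nonzero(m);print('blue scene',xs.mean()+230,ys.min()+195,ys.max()+195)
E
```

```text
yaw -15.598833681907356 o [ 0.55455563 -0.08155938] res mm [[ 0.24263992  0.18236059]
 [-0.47673973 -0.71758029]
 [ 0.23409982  0.5352197 ]] dist 0.1434609441917942
padL [0.5265 0.004  0.062 ] topcrop 226 266 scenecrop 132 270
padR [ 0.4882 -0.1331  0.126 ] topcrop 498 335 scenecrop 321 284
tab [ 0.5852 -0.0237  0.137 ] topcrop 284 136 scenecrop 239 113
mag [ 0.5546 -0.0816  0.183 ] topcrop 404 187 scenecrop 304 89
tubL [0.5898 0.0446 0.045 ] topcrop 153 151 scenecrop 139 220
tubR [ 0.5193 -0.2077  0.045 ] topcrop 622 290 scenecrop 485 443
blue scene 271.7096774193548 216 225
```

Call:
play_rows:
  rows:
    - {"slide": [0, 0, 0], "delta_rot": [0, 0, 1], "fingers": -1}
    - {"slide": [0, 0, 0], "delta_rot": [0, 0, 1], "fingers": -1}
    - {"slide": [0, 0, 0], "delta_rot": [0, 0, 1], "fingers": -1}
    - {"slide": [0, 0, 0], "delta_rot": [0, 0, 1], "fingers": -1}
    - {"slide": [0, 0, 0], "delta_rot": [0, 0, 1], "fingers": -1}
    - {"slide": [0, 0, 0], "delta_rot": [0, 0, 1], "fingers": -1}
    - {"slide": [0, 0, 0], "delta_rot": [0, 0, 1], "fingers": -1}
    - {"slide": [0, 0, 0], "delta_rot": [0, 0, 1], "fingers": -1}
  squeeze: 5

```text
time_s: 1.1
tcp_pos: [0.1805, 0.6501, 0.226]
eef_rot: [180.0, -0.0, -52.3]
contact_force: [-0.7, 0.6, 0.4]
gripper_width: 0.0133
gripper_force: 0.0
```

Call:
play_rows:
  rows:
    - {"slide": [0, 0, 0], "delta_rot": [0, 0, 1], "fingers": -1}
    - {"slide": [0, 0, 0], "delta_rot": [0, 0, 1], "fingers": -1}
    - {"slide": [0, 0, 0], "delta_rot": [0, 0, 1], "fingers": -1}
    - {"slide": [0, 0, 0], "delta_rot": [0, 0, 1], "fingers": -1}
    - {"slide": [0, 0, 0], "delta_rot": [0, 0, 1], "fingers": -1}
    - {"slide": [0, 0, 0], "delta_rot": [0, 0, 1], "fingers": -1}
    - {"slide": [0, 0, 0], "delta_rot": [0, 0, 1], "fingers": -1}
    - {"slide": [0, 0, 0], "delta_rot": [0, 0, 1], "fingers": -1}

```text
time_s: 2.1
tcp_pos: [0.1805, 0.6501, 0.226]
eef_rot: [180.0, -0.1, -89.0]
contact_force: [0.0, -0.7, -1.1]
gripper_width: 0.0003
gripper_force: 0.0
```

Call:
play_rows:
  rows:
    - {"slide": [0, 0, 0], "delta_rot": [0, 0, 1], "fingers": -1}
    - {"slide": [0, 0, 0], "delta_rot": [0, 0, 1], "fingers": -1}
    - {"slide": [0, 0, 0], "delta_rot": [0, 0, 1], "fingers": -1}
    - {"slide": [0, 0, 0], "delta_rot": [0, 0, 0.65], "fingers": -1}
    - {"slide": [0, 0, 0], "delta_rot": [0, 0, 0], "fingers": -1}

```text
time_s: 2.72
tcp_pos: [0.1805, 0.6502, 0.2261]
eef_rot: [-180.0, -0.0, -105.6]
contact_force: [0.2, 0.4, 0.5]
gripper_width: 0.0003
gripper_force: 0.0
```

Call:
play_rows:
  rows:
    - {"slide": [0.28, -0.25, 0], "delta_rot": [0, 0, 0], "fingers": -1}
    - {"slide": [0.28, -0.25, 0], "delta_rot": [0, 0, 0], "fingers": -1}
    - {"slide": [0.28, -0.25, 0], "delta_rot": [0, 0, 0], "fingers": -1}
    - {"slide": [0.28, -0.25, 0], "delta_rot": [0, 0, 0], "fingers": -1}
    - {"slide": [0.28, -0.25, 0], "delta_rot": [0, 0, 0], "fingers": -1}
    - {"slide": [0.28, -0.25, 0], "delta_rot": [0, 0, 0], "fingers": -1}
    - {"slide": [0.28, -0.25, 0], "delta_rot": [0, 0, 0], "fingers": -1}
    - {"slide": [0.28, -0.25, 0], "delta_rot": [0, 0, 0], "fingers": -1}

```text
time_s: 3.72
tcp_pos: [0.3797, 0.2444, 0.2268]
eef_rot: [-180.0, 0.0, -105.5]
contact_force: [1.0, 0.8, 0.1]
gripper_width: 0.0003
gripper_force: 0.0
```

Call:
play_rows:
  rows:
    - {"slide": [0.285, -0.16, 0], "delta_rot": [0, 0, 0], "fingers": -1}
    - {"slide": [0.285, -0.16, 0], "delta_rot": [0, 0, 0], "fingers": -1}
    - {"slide": [0.285, -0.16, 0], "delta_rot": [0, 0, 0], "fingers": -1}
    - {"slide": [0.285, -0.16, 0], "delta_rot": [0, 0, 0], "fingers": -1}
    - {"slide": [0.285, -0.16, 0], "delta_rot": [0, 0, 0], "fingers": -1}
    - {"slide": [0.285, -0.16, 0], "delta_rot": [0, 0, 0], "fingers": -1}
    - {"slide": [0.285, -0.16, 0], "delta_rot": [0, 0, 0], "fingers": -1}
    - {"slide": [0, 0, 0], "delta_rot": [0, 0, 0], "fingers": -1}

```text
time_s: 4.72
tcp_pos: [0.4607, -0.0899, 0.2262]
eef_rot: [180.0, -0.0, -105.8]
contact_force: [-1.2, 0.4, -0.4]
gripper_width: 0.0005
gripper_force: 0.0
```

```bash
cat >> h.py <<'E'
th=np.radians(-15.6);Rs=np.array([[np.cos(th),-np.sin(th)],[np.sin(th),np.cos(th)]]);o=np.array([.5546,-.0816])
def where(): 
    s=r.get_state(); p=s['tcp_pos']; print('sorter xyz mm',(np.r_[Rs.T@(p[:2]-o),p[2]]*1e3).round(1),s['eef_rot'].round(1),s['joints'].round(0),s['contact_force'].round(1),s['time_s'])
E
python3 -c "
from h import *
where()"
```

```text
sorter xyz mm [-88.2 -33.3 226.2] [ 180.    -0.  -105.8] [ 13.   1. -24.   0. -65. -29.] [-1.2  0.4 -0.4] 4.725
```

Call:
play_rows:
  rows:
    - {"slide": [0.14, -0.1, 0], "delta_rot": [0, 0, 0], "fingers": -1}
    - {"slide": [0.13, -0.1, 0], "delta_rot": [0, 0, 0], "fingers": -1}
    - {"slide": [0, 0, 0.2], "delta_rot": [0, 0, 0], "fingers": -1}
    - {"slide": [0, 0, 0.2], "delta_rot": [0, 0, 0], "fingers": -1}
    - {"slide": [0, 0, 0.1], "delta_rot": [0, 0, 0], "fingers": -1}
    - {"slide": [0, 0, 0], "delta_rot": [0, 0, 0], "fingers": -1}

```text
time_s: 5.48
tcp_pos: [0.4783, -0.1339, 0.151]
eef_rot: [179.9, -0.0, -105.5]
contact_force: [0.3, -1.4, 0.6]
gripper_width: 0.0003
gripper_force: 0.0
```

```bash
python3 -c "
from h import *
where()
a=cap('top','top1')['image'][190:265,245:375];b=cap('scene','sc1')['image'][195:305,230:360]
cv2.imwrite('pics/c1.png',np.vstack([cv2.resize(a,(520,300),interpolation=3),cv2.resize(b,(520,300),interpolation=3)]))"
```

```text
sorter xyz mm [-59.4 -70.9 151. ] [ 179.9   -0.  -105.5] [  7.   8. -27.   0. -55. -23.] [ 0.3 -1.4  0.6] 5.475
```

View pics/c1.png

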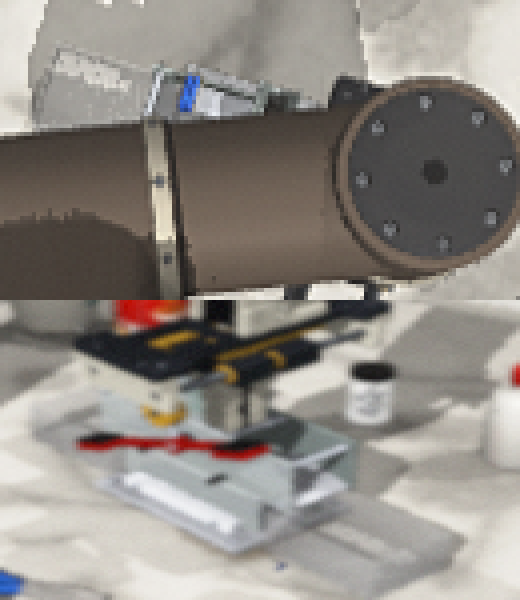

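The gripper body lies along the sorter's x, and the fingers are over the raised right pad at crop (250,400). Pressing now.

Call:
play_rows:
  rows:
    - {"slide": [0.02, 0, 0.1], "delta_rot": [0, 0, 0], "fingers": -1}
    - {"slide": [0, 0, 0.05], "delta_rot": [0, 0, 0], "fingers": -1}
    - {"slide": [0, 0, 0.05], "delta_rot": [0, 0, 0], "fingers": -1}
    - {"slide": [0, 0, 0.05], "delta_rot": [0, 0, 0], "fingers": -1}
    - {"slide": [0, 0, 0.05], "delta_rot": [0, 0, 0], "fingers": -1}
    - {"slide": [0, 0, 0.05], "delta_rot": [0, 0, 0], "fingers": -1}
    - {"slide": [0, 0, 0.05], "delta_rot": [0, 0, 0], "fingers": -1}

```text
time_s: 6.45
tcp_pos: [0.4779, -0.1372, 0.091]
eef_rot: [180.0, 0.0, -105.6]
contact_force: [-0.1, 0.0, 0.3]
gripper_width: 0.0005
gripper_force: 0.0
```

Call:
play_rows:
  rows:
    - {"slide": [0, 0, 0.05], "delta_rot": [0, 0, 0], "fingers": -1}
    - {"slide": [0, 0, 0], "delta_rot": [0, 0, 0], "fingers": -1}
    - {"slide": [0, 0, 0], "delta_rot": [0, 0, 0], "fingers": -1}

```text
time_s: 6.82
tcp_pos: [0.4781, -0.1372, 0.0842]
eef_rot: [-180.0, -0.0, -105.6]
contact_force: [-0.1, 0.5, 0.2]
gripper_width: 0.0003
gripper_force: 0.0
```

```bash
python3 -c "
from h import *
where()
b=cap('scene','sc2')['image'][195:305,230:360]
cv2.imwrite('pics/c2.png',cv2.resize(b,(520,440),interpolation=3))"
```

```text
sorter xyz mm [-58.8 -74.2  84.2] [-180.    -0.  -105.6] [  7.  12. -32.   0. -46. -22.] [-0.1  0.5  0.2] 6.825
```

View pics/c2.png

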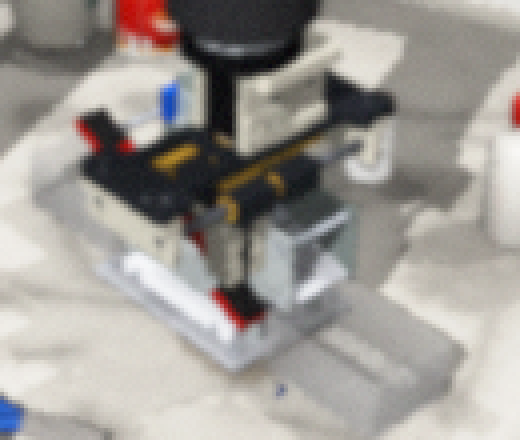

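Rocked over: the left pad is now up at (100,125) and the right pad is down at (240,305). Next I lift and move above the gap beside the tab.

Call:
play_rows:
  rows:
    - {"slide": [0, 0, -0.3], "delta_rot": [0, 0, 0], "fingers": -1}
    - {"slide": [0, 0, -0.35], "delta_rot": [0, 0, 0], "fingers": -1}
    - {"slide": [0, 0, -0.35], "delta_rot": [0, 0, 0], "fingers": -1}
    - {"slide": [-0.2, -0.12, 0], "delta_rot": [0, 0, 0], "fingers": -1}
    - {"slide": [-0.27, -0.18, 0], "delta_rot": [0, 0, 0], "fingers": -1}
    - {"slide": [-0.27, -0.18, 0], "delta_rot": [0, 0, 0], "fingers": -1}
    - {"slide": [0, 0, 0], "delta_rot": [0, 0, 0], "fingers": -1}
    - {"slide": [0, 0, 0], "delta_rot": [0, 0, 0], "fingers": -1}

```text
time_s: 7.88
tcp_pos: [0.5768, -0.0495, 0.2339]
eef_rot: [180.0, -0.0, -105.6]
contact_force: [-0.3, -0.4, -0.0]
gripper_width: 0.0003
gripper_force: 0.0
```

```bash
python3 -c "
from h import *
where()
b=cap('wrist','wr')
print(b['T_tool_cam'])
cv2.imwrite('pics/wr.png',b['image'])"
```

```text
sorter xyz mm [ 12.8  36.8 233.9] [ 180.    -0.  -105.6] [ 14.  11. -11.  -0. -68. -30.] [-0.3 -0.4 -0. ] 7.875
[[ 1.10083716e-03 -9.60660037e-01 -2.77724830e-01  7.43818552e-02]
 [ 9.99999065e-01  1.28290917e-03 -4.73862694e-04  3.81347368e-04]
 [ 8.11516684e-04 -2.77724048e-01  9.60660551e-01 -1.57539050e-01]
 [ 0.00000000e+00  0.00000000e+00  0.00000000e+00  1.00000000e+00]]
```

View pics/wr.png

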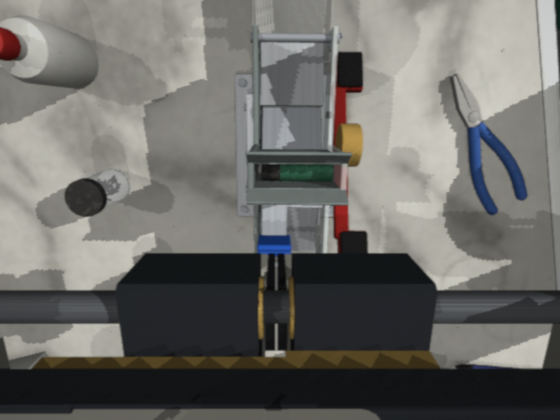

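The wrist view shows the blue tab at about (275,244), with the magazine and its cell at (300,175). I'll cast rays to check both in the sorter frame.

```bash
python3 -c "
from h import *
from scipy.spatial.transform import Rotation as Ro
d=load('wr');s=d['state'];T=d['T_tool_cam'];W=np.eye(4);W[:3,:3]=Ro.from_euler('xyz',s['eef_rot'],degrees=True).as_matrix();W[:3,3]=s['tcp_pos'];M=W@T
d['R']=M[:3,:3].T;d['t']=-M[:3,:3].T@M[:3,3]
for n,u,v,z in[('tab inner top',275,237,.137),('tab l',258,244,.137),('tab r',291,244,.137),('mouth edge left',300,204,.183),('mouth edge right',300,150,.183)]:
    X=ray(d,u,v,z);print(n,((Rs.T@(X[:2]-o))*1e3).round(1))
print('tcp px',proj(d,s['tcp_pos']))
im=d['image'].astype(int);m=(im[...,0]>120)&(im[...,2]<80)&(im[...,1]<120);ys,xs=np.nonzero(m[:300]);print(xs.min(),xs.max(),ys.min(),ys.max())
"
```

```text
tab inner top [13.1 54.4]
tab l [25.9 60. ]
tab r [ 0.9 60. ]
mouth edge left [-2.  16.7]
mouth edge right [ -1.4 -15.3]
tcp px (np.float64(275.14280604021707), np.float64(271.32989153241095))
258 490 123 254
```

Call:
play_rows:
  rows:
    - {"slide": [0, 0, 0.2], "delta_rot": [0, 0, 0], "fingers": -1}
    - {"slide": [0, 0, 0.2], "delta_rot": [0, 0, 0], "fingers": -1}
    - {"slide": [0, 0, 0.15], "delta_rot": [0, 0, 0], "fingers": -1}
    - {"slide": [0, 0, 0.1], "delta_rot": [0, 0, 0], "fingers": -1}
    - {"slide": [0, 0, 0.06], "delta_rot": [0, 0, 0], "fingers": -1}
    - {"slide": [0, 0, 0], "delta_rot": [0, 0, 0], "fingers": -1}
    - {"slide": [0, 0, 0], "delta_rot": [0, 0, 0], "fingers": -1}

```text
time_s: 8.8
tcp_pos: [0.5776, -0.0496, 0.1284]
eef_rot: [-179.9, 0.0, -105.6]
contact_force: [-0.0, -0.2, 0.0]
gripper_width: 0.0001
gripper_force: 0.0
```

```bash
python3 -c "
from h import *
where()"
```

```text
sorter xyz mm [ 13.6  37.  128.4] [-179.9    0.  -105.6] [ 14.  16. -19.   0. -54. -30.] [-0.  -0.2  0. ] 8.8
```

Call:
play_rows:
  rows:
    - {"slide": [-0.06, 0, 0.01], "delta_rot": [0, 0, 0], "fingers": -1}
    - {"slide": [-0.05, 0, 0], "delta_rot": [0, 0, 0], "fingers": -1}
    - {"slide": [-0.05, 0, 0], "delta_rot": [0, 0, 0], "fingers": -1}
    - {"slide": [-0.05, 0, 0], "delta_rot": [0, 0, 0], "fingers": -1}
    - {"slide": [0, 0, 0], "delta_rot": [0, 0, 0], "fingers": -1}

```text
time_s: 9.43
tcp_pos: [0.5856, -0.0185, 0.126]
eef_rot: [180.0, 0.0, -105.5]
contact_force: [0.6, -1.0, -1.4]
gripper_width: 0.0007
gripper_force: 0.0
```

Call:
play_rows:
  rows:
    - {"slide": [-0.015, 0, 0], "delta_rot": [0, 0, 0], "fingers": -1}
    - {"slide": [-0.01, 0, 0], "delta_rot": [0, 0, 0], "fingers": -1}
    - {"slide": [0, 0, 0], "delta_rot": [0, 0, 0], "fingers": -1}

```text
time_s: 9.8
tcp_pos: [0.586, -0.0165, 0.1258]
eef_rot: [179.9, -0.1, -105.6]
contact_force: [-0.7, -4.5, 1.0]
gripper_width: 0.0002
gripper_force: 2.3
```

```bash
python3 -c "
from h import *
where()
b=cap('wrist','wr2')['image'];a=cap('scene','sc3')['image'][185:305,230:360]
cv2.imwrite('pics/c3.png',np.hstack([cv2.resize(b,(400,300)),cv2.resize(a,(325,300),interpolation=3)]))"
```

```text
sorter xyz mm [ 12.7  71.1 125.8] [ 1.799e+02 -1.000e-01 -1.056e+02] [ 18.  17. -18.   0. -54. -33.] [-0.7 -4.5  1. ] 9.8
```

View pics/c3.png

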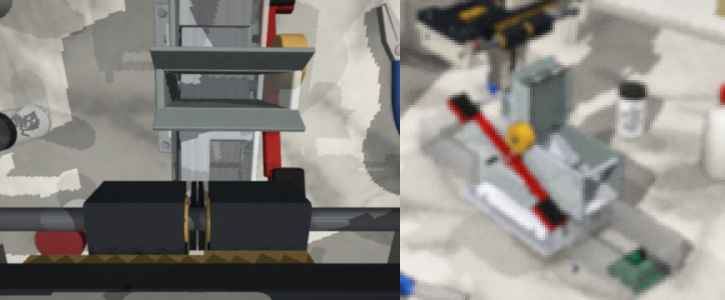

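The magazine is empty and the cells lie in the right tub at about (635,270). The shutter is at its open stop with about 4.5 N. Now I go round to the outer side of the tab.

Call:
play_rows:
  rows:
    - {"slide": [0.06, 0, 0], "delta_rot": [0, 0, 0], "fingers": -1}
    - {"slide": [0, 0, -0.2], "delta_rot": [0, 0, 0], "fingers": -1}
    - {"slide": [0, 0, -0.2], "delta_rot": [0, 0, 0], "fingers": -1}
    - {"slide": [0, 0, 0], "delta_rot": [0, 0, 0], "fingers": -1}
    - {"slide": [-0.17, 0, 0], "delta_rot": [0, 0, 0], "fingers": -1}
    - {"slide": [-0.17, 0, 0], "delta_rot": [0, 0, 0], "fingers": -1}
    - {"slide": [0, 0, 0], "delta_rot": [0, 0, 0], "fingers": -1}

```text
time_s: 10.78
tcp_pos: [0.5982, 0.0266, 0.1854]
eef_rot: [180.0, 0.0, -105.5]
contact_force: [0.2, -0.6, -0.3]
gripper_width: 0.0002
gripper_force: 0.0
```

```bash
python3 -c "
from h import *
where()"
```

```text
sorter xyz mm [ 12.9 116.  185.4] [ 180.     0.  -105.5] [ 21.  15. -13.  -0. -62. -37.] [ 0.2 -0.6 -0.3] 10.775
```

Call:
play_rows:
  rows:
    - {"slide": [0, 0, 0.2], "delta_rot": [0, 0, 0], "fingers": -1}
    - {"slide": [0, 0, 0.19], "delta_rot": [0, 0, 0], "fingers": -1}
    - {"slide": [0, 0, 0], "delta_rot": [0, 0, 0], "fingers": -1}
    - {"slide": [0.07, 0, 0], "delta_rot": [0, 0, 0], "fingers": -1}
    - {"slide": [0.05, 0, 0], "delta_rot": [0, 0, 0], "fingers": -1}
    - {"slide": [0.05, 0, 0], "delta_rot": [0, 0, 0], "fingers": -1}
    - {"slide": [0.05, 0, 0], "delta_rot": [0, 0, 0], "fingers": -1}
    - {"slide": [0, 0, 0], "delta_rot": [0, 0, 0], "fingers": -1}

```text
time_s: 11.78
tcp_pos: [0.5895, -0.007, 0.1284]
eef_rot: [-179.9, 0.1, -105.6]
contact_force: [0.4, 3.8, 2.3]
gripper_width: 0.0005
gripper_force: 1.7
```

Call:
play_rows:
  rows:
    - {"slide": [0.02, 0, 0], "delta_rot": [0, 0, 0], "fingers": -1}
    - {"slide": [0.02, 0, 0], "delta_rot": [0, 0, 0], "fingers": -1}
    - {"slide": [0, 0, 0], "delta_rot": [0, 0, 0], "fingers": -1}

```text
time_s: 12.15
tcp_pos: [0.5897, -0.0077, 0.1286]
eef_rot: [-179.8, 0.5, -105.5]
contact_force: [-0.2, 26.3, 2.9]
gripper_width: 0.0005
gripper_force: 12.4
```

```bash
python3 -c "
from h import *
where()"
```

```text
sorter xyz mm [ 14.   80.6 128.6] [-179.8    0.5 -105.5] [ 18.  17. -18.  -0. -54. -33.] [-0.2 26.3  2.9] 12.15
```

Shut against its stop (26 N). Backing off, then checking from above.

Call:
play_rows:
  rows:
    - {"slide": [-0.1, 0, 0], "delta_rot": [0, 0, 0], "fingers": -1}
    - {"slide": [-0.1, 0, 0], "delta_rot": [0, 0, 0], "fingers": -1}
    - {"slide": [0, 0, -0.35], "delta_rot": [0, 0, 0], "fingers": -1}
    - {"slide": [0, 0, -0.35], "delta_rot": [0, 0, 0], "fingers": -1}
    - {"slide": [-0.35, 0.15, 0], "delta_rot": [0, 0, 0], "fingers": -1}
    - {"slide": [-0.35, 0.15, 0], "delta_rot": [0, 0, 0], "fingers": -1}
    - {"slide": [-0.35, 0.15, 0], "delta_rot": [0, 0, 0], "fingers": -1}
    - {"slide": [-0.35, 0.15, 0], "delta_rot": [0, 0, 0], "fingers": -1}

```text
time_s: 13.15
tcp_pos: [0.5647, 0.2439, 0.2325]
eef_rot: [-180.0, -0.1, -105.6]
contact_force: [1.2, -0.0, 0.2]
gripper_width: 0.0007
gripper_force: 0.0
```

Call:
play_rows:
  rows:
    - {"slide": [-0.35, 0.15, 0], "delta_rot": [0, 0, 0], "fingers": -1}
    - {"slide": [-0.35, 0.15, 0], "delta_rot": [0, 0, 0], "fingers": -1}
    - {"slide": [0, 0, 0], "delta_rot": [0, 0, 0], "fingers": -1}

```text
time_s: 13.52
tcp_pos: [0.5491, 0.359, 0.2313]
eef_rot: [180.0, -0.1, -105.4]
contact_force: [0.5, -1.0, -0.9]
gripper_width: 0.0005
gripper_force: 0.0
```

```bash
python3 -c "
from h import *
a=cap('top','top9')['image'];b=cap('scene','sc9')['image'][195:305,230:360];d=load('top0')
for im in(d['image'],a):
    q=im[200:225,280:305].astype(int);m=(q[...,0]>110)&(q[...,2]<90);w=m*(q[...,0]-q[...,2]);ys,xs=np.mgrid[200:225,280:305];print((w*xs).sum()/w.sum(),(w*ys).sum()/w.sum())
cv2.imwrite('pics/c9.png',np.vstack([cv2.resize(a[190:265,245:375],(520,300),interpolation=3),cv2.resize(b,(520,300),interpolation=3)]))"
```

```text
291.8484490398818 212.89807976366322
291.8353897924846 212.84772854739202
```

View pics/c9.png

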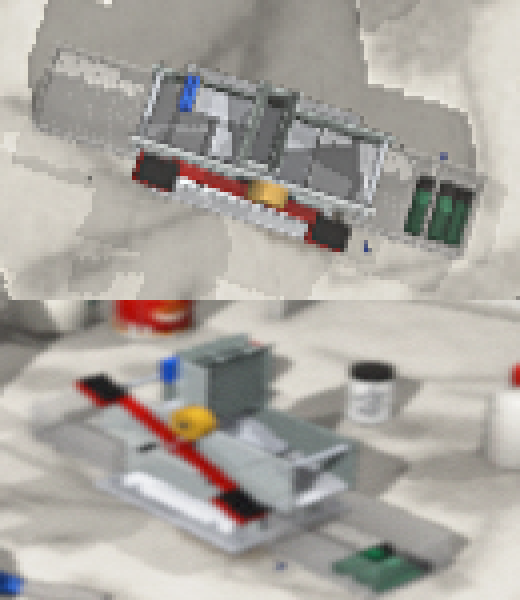

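All three cells are in the right tub, at about (440,210). The left pad is up, and the tab is back within 0.1 px of its shut position. Handing in.

```bash
python3 -c "
from h import *
print(r.close_job())"
```

```text
the job is handed in; nothing more can be done
None
```

I handed the job in at about 13.5 s: the last pictures show the gate rocked over to its other stop, all three cells in the right tub and the shutter back shut; the hand-in itself returned no verdict.

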